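# Roll the sample vial up the loader lane into its pocket

## Task

On the analyser's vial loader two capped glass vials lie at the foot of two sloping lanes. With a fingertip, push the blue-capped vial up its lane and over the small orange ridge so that it stays lying across the lane in the pocket against the end stop and does not roll back; push it only, never lift it out of the lane. Leave the red-capped vial and everything else on the bench where it is, and finish clear of everything.

Things in the scene. Friction and masses are not known exactly. Their poses are not given: they have to be found in the camera images.
- loader: Vial loader, fixed: white floor 240 x 174 mm sloping up along loader x at 0.12 rad (6.9 deg), 32 mm above the bench at the origin, 18 at the foot, 46 at the top. Two lanes 78 mm wide inside, centred at loader y = +42 and -42 mm; walls 6 mm thick, 14 mm tall. Origin on the bench under its centre; x level, uphill; y left.
- foot_left (a point): Left lane's foot: where the middle of a resting vial's axis lies. Two blue lugs 12 mm wide and tall stop the vial near its ends; between them a 54 mm wide opening, open downhill, lets a finger come down behind the vial. The floor ends 25 mm downhill of the vial's lower side. From here to the pocket is 171 mm along the slope.
- foot_right (a point): The same for the right lane.
- vial_blue: The vial to move: glass, 22.5 mm in diameter and 75 mm long, with a blue cap and a blue band, lying across one of the two lanes (either one) at its foot. Origin at the middle of its axis, 11.25 mm above the lane floor; its own y axis runs along the vial towards the cap. About 35 g; it slides easily and rolls freely, so it rolls back down when let go below the ridge.
- vial_red: The same kind of vial with a red cap and red band, lying at the foot of the other lane; to be left alone. Origin at the middle of its axis.
- pocket_left (a point): Left lane's pocket: where the middle of the vial's axis is to lie, 11.25 mm above the floor, half-way in 3 mm of play. Just uphill is the dark end stop, 16 mm tall, its face 12.7 mm ahead along the slope; 10.5 mm downhill is the middle of an orange ridge across the lane, 2 mm tall, that keeps the vial from rolling back.
- pocket_right (a point): The same for the right lane.
- vial_standing: A yellow-capped vial standing upright beside the loader, 22.5 mm in diameter, 75 mm tall. Origin at its underside.
- beaker: A glass beaker, 68 mm in diameter, 75 mm tall, beside the loader. Origin at its underside.
- amber_bottle: An amber bottle, 54 mm in diameter, 125 mm tall, beside the loader on the right. Origin at its underside.
- cap_jar: A white jar with blue lid, 64 mm in diameter, 70 mm tall, beside the loader on the left. Origin at its underside.
- wrench: A small steel wrench, 150 mm long, lying on the bench to the right. Origin at its underside.

How it is judged:
At the end, for the whole second after the job is handed in: The blue-capped vial lies at rest across its lane in the pocket between the orange ridge and the end stop: its middle within 5 mm of the pocket's centre and its axis within 0.12 rad of square to the lane. The red-capped vial is within 10 mm of where it was ((distance between vial_blue and pocket_left below 0.005 m or distance between vial_blue and pocket_right below 0.005 m) and angle between the y axis of vial_blue and the y axis of loader, either way round below 0.12 rad and linear speed of vial_blue below 0.02 m/s and distance of vial_red from where it was at the start of the episode below 0.01 m); the robot touches nothing.
It fails at once if the blue-capped vial is lifted about 20 mm or more off the lane floor ((x of vial_blue in the frame of loader below -0.031 m and z of vial_blue in the frame of loader above 0.0596 m) or (x of vial_blue in the frame of loader below 0.029 m and z of vial_blue in the frame of loader above 0.0668 m) or z of vial_blue in the frame of loader above 0.0738 m).
It fails at once if the red-capped vial is moved by more than 10 mm (distance of vial_red from where it was at the start of the episode above 0.01 m).
It fails at once if the standing vial, beaker, amber bottle, cap jar or wrench is moved by more than 20 mm (distance of any of vial_standing, beaker, amber_bottle, cap_jar, wrench from where it was at the start of the episode above 0.02 m).
It also fails if it takes over 40 s, if anything falls off the work surface, if the arm or the gripper's body presses on something with over 40 N, if the wrist force passes 120 N, or if a joint passes its speed limit or range.

## Robot

A 7-joint arm with a two-finger parallel gripper is mounted at the origin on the work surface. World frame = base frame: x ahead of the robot, y to its left, z up, the work surface at z = 0. Lengths are in m, angles in rad, forces in N, time in s.
With the tool pointing down it reaches from about 0.4 to 0.85 m from the base axis. Payload 10.4 kg.
Tool frame: the origin (TCP) lies at the very end of the fingers, on their centre line; the grasp point (between the pads) lies manip.hold_point_z behind it (manip.hold_point_z is the distance from the TCP to the grasp point, in m); z points along the fingers, y is the direction in which the jaws open and shut (so a half turn about z gives the same grasp; the last joint's range is limited). The gripper opens to 85 mm and grips with 20 to 120 N. Pads are 22 mm wide; open, the fingers measure 114 mm over their backs; the gripper's body (76 mm by 85 mm) begins 54 mm behind the grasp point. The pads swing forward as they close: fully open they stand 13 mm farther back than shut.
Start: joints at [-1.288, 0.332, -0.065, 1.46, 0.022, 1.35, -0.088], TCP at [0.188, 0.596, 0.231] pointing down, gripper open.
Joint ranges: [-2.6, 2.6], [-0.5, 2.12], [-1.47, 1.34], [0.16, 2.42], [-1.27, 4.41], [0.06, 2.06], [-2.6, 2.6]. Speed limits (rad/s): [2.22, 2.22, 2.79, 2.79, 3.14, 3.14, 3.14].

## Interface

Orientations are given as a unit quaternion [x, y, z, w].
In Python, from workcell import manip gives the robot as it stands.
- The arm moves only by the tool jog_arm, never from a script. Its arguments are lists of equal length, an entry for each row: "translation": the shift along the world's x, y, z in mm, a list of three; "turn": the turn about the world's z in degrees. In form: {"translation": [[x, y, z], ...], "turn": [turn, ...]}. A call has 1 to 12 rows; each row is the pose to reach, as a shift and turn from the pose measured when the call began; what a row does not reach only later rows make up. A row lasts 1/12 s, in which the tool goes at most 41.7 mm and 7.16 degrees, less where a joint would pass 70% of its speed; a pose out of reach is approached as far as the arm can. A call with a gripper value outside its range is refused whole. "grip" is the finger opening in mm, from 0 to 85.4, set as the call begins (left out, the last holds). The fingers move at their own pace and stop on an object; "grip_force" is the grip in N (left out, the last holds). Time passes only in rows, so rows that repeat a pose let the fingers close. It gives the time, the measured TCP pose, the force and the opening at its end, in the units of the state.
- manip.get_obs(): the state, without advancing time (a new reading comes with each control period).
- manip.camera(name): name is "side" or "top" or "wrist"; returns a dict with "frame" (400x640x3 uint8, red, green, blue), "mtx" (3x3 intrinsics, pixels), "pose" (4x4, takes a point from camera to world coordinates). Camera axes: x right, y down, z forward; pixel columns grow to the right and rows downward; lengths in m; the calibration is good to about 2 mm. A picture is of the moment at which its call begins. There is no depth.
- manip.hand_in(): hands the job in, once; it reports no verdict.
Trained networks look in a picture, given as the dict that the camera call returned (one of the last four; its "shot" number tells which), for a name from the list of things; names that differ only in an ending like _2 or _b are one class to them, and where a whole thing is asked for, a point or a joint stands for the part that bears it (a point fixed in the world has none). Each returns a list of dicts, best first, with "confidence" (0 to 1); they miss things now and then, are a little off and sometimes report something else, mostly with a low value. They report only what shows in the picture. A call takes as long as a camera call.
- manip.outline_of(picture, label): "mask" (400x640 bool, what is visible of it) and "extent" ([left, top, right, bottom] in pixels, round what is visible of it).
- manip.pinpoint(picture, label): "at" ([column, row] in pixels: a listed point, or the origin of a listed thing).
The state is a dict: "clock": time; "joint_pos": joint angles; "joint_velocities": joint speeds; "tau": joint torques, N m; "position": TCP position; "ee_rot": TCP orientation; "ft_force": force on the tool from outside, world axes, zero at the start; "torque": the same for the moment, N m; "grip_width": opening from 0.0 (shut) to 1.0 (fully open).
Only numpy, scipy, OpenCV 4.12 (cv2) and the standard library are available. Lean on these libraries where they do the work, as an engineer would, in place of code of your own. Each camera call takes 0.05 s, during which the arm holds its last target. There are 200 camera calls.

## Working session

There is one attempt and no reset: what is moved stays moved. The work goes in short steps, Python scripts to look and compute and a tool call to move; the robot and the scene stay as the last step left them, time stands still between calls to the robot, and variables do not carry over. Pictures are saved under pics/ and viewed, about 8 in all and at most 12, crops included, and the job is handed in when it is done.

Besides the shell and the picture viewer there is one more tool, called after "Call:" by a JSON object that holds its "op" and its "data", one argument or row to a line. jog_arm: Moves the arm, as the interface text tells. Its arguments: {"type":"object","properties":{"translation":{"type":"array"},"turn":{"type":"array"},"grip":{"type":"number"},"grip_force":{"type":"number"}},"required":["translation","turn"]}

```bash
mkdir -p pics
cat > h.py <<'E'
import numpy as np,cv2
from workcell import manip
def ray(p,uv):
    d=np.linalg.inv(p["mtx"])@[uv[0],uv[1],1]; T=np.array(p["pose"]); return T[:3,3],T[:3,:3]@d
def onz(p,uv,z):
    o,d=ray(p,uv); return o+d*(z-o[2])/d[2]
def tri(l):
    A=0;b=0
    for p,uv in l:
        o,d=ray(p,uv); d=d/np.linalg.norm(d); M=np.eye(3)-np.outer(d,d); A=A+M; b=b+M@o
    return np.linalg.solve(A,b)
def proj(p,X):
    T=np.linalg.inv(p["pose"]); c=T[:3,:3]@X+T[:3,3]; c=np.array(p["mtx"])@c; return c[:2]/c[2]
def save(p,n,box=None,s=1):
    f=p["frame"][:,:,::-1]
    if box: f=f[box[1]:box[3],box[0]:box[2]]
    cv2.imwrite("pics/"+n,cv2.resize(f,None,fx=s,fy=s))
E
python3 - <<'E'
from h import *
np.set_printoptions(precision=4,suppress=True)
t=manip.camera("top"); s=manip.camera("side")
names="loader foot_left foot_right pocket_left pocket_right vial_blue vial_red vial_standing beaker amber_bottle cap_jar wrench".split()
for n in names:
    a=manip.pinpoint(t,n);b=manip.pinpoint(s,n)
    r=[n]
    for x in(a,b): r+= [np.round(x[0]["at"],1),round(x[0]["confidence"],2)] if x else [None]
    if a and b:
        r.append(tri([(t,a[0]["at"]),(s,b[0]["at"])]))
    if a: r.append(onz(t,a[0]["at"],{"f":.034,"v":.034,"p":.053}.get(n[0],0)))
    print(*r)
save(t,"t.png");save(s,"s.png")
o=manip.get_obs();print(o["position"],o["ee_rot"],o["grip_width"],o["clock"],manip.hold_point_z)
E
```

```text
loader [289.8 194.9] 0.63 [316.7 201. ] 0.87 [ 0.5938  0.0256 -0.0048] [0.6002 0.0225 0.    ]
foot_left [265.4 221.5] 0.86 [286.  183.6] 0.62 [0.5234 0.0767 0.045 ] [0.5276 0.077  0.034 ]
foot_right [294.4 235.2] 0.57 [294.9 202.7] 0.73 [0.5021 0.0053 0.0329] [0.4954 0.0077 0.034 ]
pocket_left [283.3 156. ] 0.76 [344.3 170.3] 0.83 [0.681  0.037  0.0578] [0.6839 0.0368 0.053 ]
pocket_right [318.9 165.2] 0.78 [357.5 186.7] 0.71 [ 0.6615 -0.0494  0.0599] [ 0.6619 -0.0487  0.053 ]
vial_blue [293.4 231.3] 0.61 [292.9 203.5] 0.55 [0.506  0.0105 0.0271] [0.5047 0.0102 0.034 ]
vial_red [261.6 222.8] 0.62 [281.2 183.7] 0.5 [0.5176 0.0869 0.0415] [0.5244 0.0859 0.034 ]
vial_standing [236.7 179.4] 0.43 [287.1 183.8] 0.46 [ 0.6074  0.1696 -0.0257] [0.6298 0.1491 0.034 ]
beaker [345.8 235.9] 0.79 [316.8 240.9] 0.97 [ 0.5013 -0.1167 -0.0015] [ 0.4992 -0.1159  0.    ]
amber_bottle [342.6 235. ] 0.59 [375.6 234.5] 0.87 [ 0.5625 -0.1476  0.0077] [ 0.5014 -0.1081  0.    ]
cap_jar [243.2 132.2] 0.9 [345.7 164.7] 0.55 [ 0.7605  0.1457 -0.0051] [0.7617 0.1437 0.    ]
wrench [472.9 279.9] 0.57 [348.1 358.6] 0.62 [ 0.3941 -0.4203  0.0032] [ 0.3951 -0.4217  0.    ]
[0.1882 0.596  0.2313] [ 0.1523  0.9883  0.     -0.    ] 0.9972852000591773 1.3 0.0187
```

View pics/t.png

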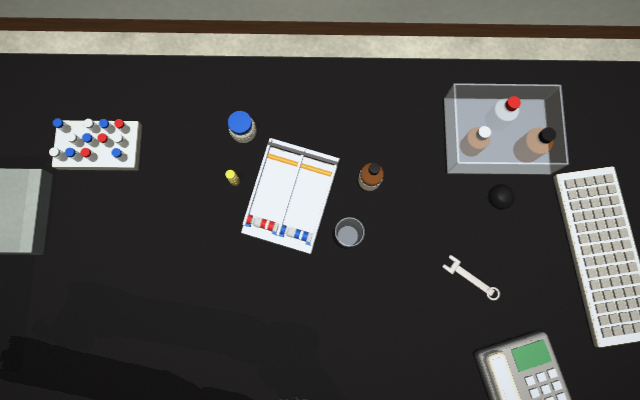

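View pics/s.png

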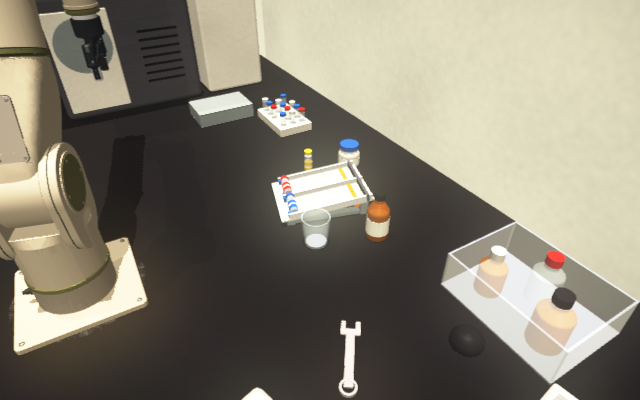

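The top view shows the loader at about (290,195), red at the left foot (262,224) and blue at the right foot (295,235). The beaker is at (349,232) and the bottle at (371,176). In the side view, blue is in the lane nearest the beaker. I'll fit the loader pose to all the points.

```bash
cat > fit.py <<'E'
from h import *
from scipy.optimize import least_squares
t=manip.camera("top"); s=manip.camera("side")
c,sn=np.cos(.12),np.sin(.12)
# model: floor z=.032 + x*tan ; vial axis 11.25 above floor normal; end x's unknown shift -> pocket = foot+171mm
def P(sl,y,u): return np.array([sl*c-sn*u, y, .032+sl*sn+c*u])
F=-.12/c+.025+.01125; 
pts={"loader":np.zeros(3)}
for k,y in(("left",.042),("right",-.042)):
    pts["foot_"+k]=P(F,y,.01125); pts["pocket_"+k]=P(F+.171,y,.01125)
def W(q,X): a=q[2]; return np.array([q[0]+np.cos(a)*X[0]-np.sin(a)*X[1],q[1]+np.sin(a)*X[0]+np.cos(a)*X[1],X[2]])
ob=[]
for p in(t,s):
    for n in pts:
        r=manip.pinpoint(p,n)
        if r and r[0]["confidence"]>.4: ob.append((p,n,np.array(r[0]["at"])))
# top-rim corners seen in the top picture: walls' outer corners from outline
m=manip.outline_of(t,"loader")[0]["mask"].astype(np.uint8)
cs=cv2.findContours(m,cv2.RETR_EXTERNAL,cv2.CHAIN_APPROX_NONE)[0]; k=max(cs,key=cv2.contourArea)
print("rect",cv2.minAreaRect(k))
f=lambda q:np.concatenate([proj(p,W(q,pts[n]))-u for p,n,u in ob])
r=least_squares(f,[.6,.02,-.29],loss="soft_l1",x_scale=[.01,.01,.1])
q=r.x; print("q",q.round(4)); print(f(q).reshape(-1,2).round(1).tolist())
for n in pts: print(n,W(q,pts[n]).round(4))
rect=cv2.boxPoints(cv2.minAreaRect(k)); print("corners@z.045",[onz(t,x,.045)[:2].round(4).tolist() for x in rect])
for n in("vial_blue","vial_red"):
    for p in (t,s):
        o=manip.outline_of(p,n)
        if o: 
            mm=o[0]["mask"]; ys,xs=np.nonzero(mm); print(n,o[0]["confidence"],onz(p,(xs.mean(),ys.mean()),.0325).round(4))
E
python3 fit.py
```

```text
rect ((289.472900390625, 194.8849639892578), (74.00338745117188, 99.8670654296875), 17.70042610168457)
q [ 0.5944  0.0224 -0.2983]
[[0.6, 0.1], [-4.6, -0.5], [0.5, -0.0], [1.3, -0.8], [-2.3, -0.1], [2.5, -0.1], [-1.5, 1.4], [0.6, -0.5], [-0.8, 0.3], [-1.9, 0.7]]
loader [0.5944 0.0224 0.    ]
foot_left [0.5252 0.0876 0.033 ]
pocket_left [0.6875 0.0377 0.0535]
foot_right [0.5005 0.0073 0.033 ]
pocket_right [ 0.6628 -0.0425  0.0535]
corners@z.045 [[0.5024, 0.1366], [0.7364, 0.0723], [0.6814, -0.0994], [0.451, -0.0288]]
vial_blue 0.54 [ 0.5046 -0.1211  0.0325]
vial_blue 0.63 [ 0.3821 -0.438   0.0325]
vial_red 0.76 [0.5249 0.0869 0.0325]
vial_red 0.64 [0.5281 0.0918 0.0325]
```

Call:
{"op": "jog_arm", "data": {
  "translation": [
    [17,-36,0],
    [34,-72,0],
    [51,-108,0],
    [69,-145,0],
    [86,-181,0],
    [104,-217,0],
    [121,-253,0],
    [139,-290,0],
    [156,-326,0],
    [174,-362,0],
    [191,-398,0],
    [209,-435,0]
  ],
  "turn": [0,0,0,0,0,0,0,0,0,0,0,0],
  "grip": 0
}}

```text
clock: 3.15
position: [0.3975, 0.1593, 0.2316]
ee_rot: [0.152, 0.988, 0.001, 0.0]
ft_force: [1.4, 0.9, 0.2]
grip_width: 0.001
```

Call:
{"op": "jog_arm", "data": {
  "translation": [
    [15,-34,0],
    [30,-68,-20],
    [46,-100,-50],
    [58,-126,-80],
    [65,-142,-105],
    [65,-142,-115],
    [65,-142,-115]
  ],
  "turn": [0,0,0,0,0,0,0]
}}

```text
clock: 3.73
position: [0.461, 0.016, 0.1144]
ee_rot: [0.153, 0.988, -0.001, -0.002]
ft_force: [-0.3, 0.2, 0.4]
grip_width: -0.002
```

Run:
```python
from h import *
w=manip.camera("wrist");s=manip.camera("side");t=manip.camera("top")
save(w,"w1.png"); 
S=cv2.resize(s["frame"][120:270,220:420],None,fx=2,fy=2);T=cv2.resize(t["frame"][120:270,220:420],None,fx=2,fy=2)
cv2.imwrite("pics/st1.png",np.hstack([S,T])[:,:,::-1])
for n in("foot_right","vial_blue","pocket_right","foot_left"):
    for p,z in((w,.033),(t,.033)):
        r=manip.pinpoint(p,n)
        if r: print(n,r[0]["confidence"],np.round(r[0]["at"]),onz(p,r[0]["at"],.0535 if "pock" in n else .033).round(4))
print(manip.get_obs()["position"])
```

```text
foot_right 0.89 [319. 253.] [0.5041 0.0042 0.033 ]
foot_right 0.61 [292. 236.] [0.4929 0.0145 0.033 ]
vial_blue 0.56 [318. 249.] [0.4999 0.0041 0.033 ]
pocket_right 0.96 [318. 164.] [ 0.666  -0.0461  0.0535]
foot_left 0.82 [416. 247.] [0.5236 0.0859 0.033 ]
foot_left 0.7 [474. 283.] [ 0.3871 -0.4139  0.033 ]
[0.46263885 0.01753225 0.11698672]
```

View pics/w1.png

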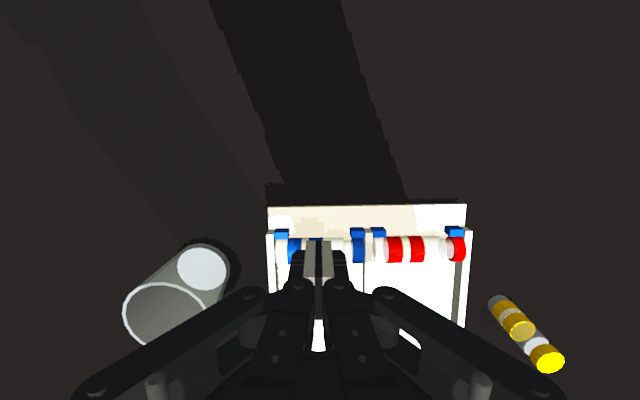

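View pics/st1.png

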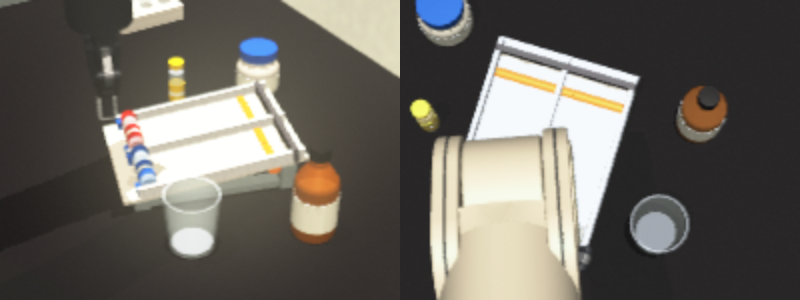

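The wrist view looks downhill: the blue vial lies between the lugs at columns 281 and 358, row 250, and the shut fingertips (318) are centred on it. The side view shows the fingers hovering behind the vials, clear of everything. I'll descend behind the vial.

Call:
{"op": "jog_arm", "data": {
  "translation": [
    [0,0,-20],
    [0,-1,-40],
    [0,-1,-60],
    [0,-1,-75],
    [0,-1,-85],
    [0,-1,-92],
    [0,-1,-94],
    [0,-1,-94]
  ],
  "turn": [0,0,0,0,0,0,0,0]
}}

```text
clock: 4.95
position: [0.4627, 0.0165, 0.023]
ee_rot: [0.152, 0.988, 0.001, 0.0]
ft_force: [0.6, 0.2, -0.0]
grip_width: -0.0
```

Run:
```python
from h import *
w=manip.camera("wrist");s=manip.camera("side")
S=cv2.resize(s["frame"][160:240,250:350],None,fx=4,fy=4);T=w["frame"][140:400,160:500]
T=cv2.resize(T,(418,320))
cv2.imwrite("pics/st2.png",np.hstack([S,T])[:,:,::-1][:,:800])
o=manip.get_obs();print(o["position"],o["ft_force"],o["clock"])
```

```text
[0.46320159 0.0166319  0.02368031] [-0.11621614  0.18203856  0.28117145] 5.05
```

View pics/st2.png

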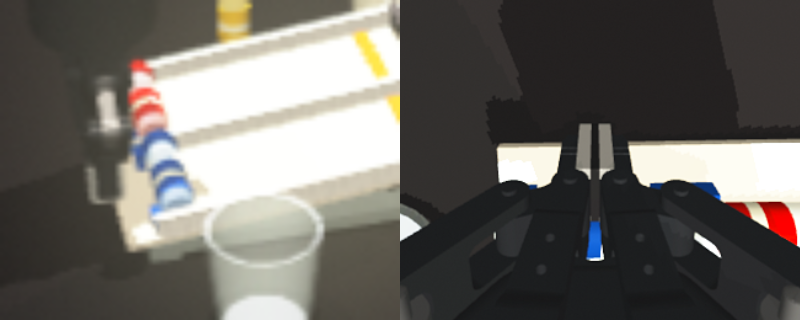

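The fingertips are down behind the blue vial, inside the lug opening and touching nothing. I'll push along the slope now.

Call:
{"op": "jog_arm", "data": {
  "translation": [
    [5,-1.5,0.6],
    [10,-3,1.2],
    [14,-4.4,1.8],
    [19,-5.9,2.4],
    [24,-7.5,3],
    [29,-9,3.6],
    [34,-10.5,4.3],
    [38,-12,4.8],
    [43,-13.5,5.4],
    [48,-15,6],
    [51,-16,6.4],
    [53,-16.5,6.7]
  ],
  "turn": [0,0,0,0,0,0,0,0,0,0,0,0]
}}

```text
clock: 6.05
position: [0.5167, -0.0001, 0.0304]
ee_rot: [0.152, 0.988, 0.001, 0.001]
ft_force: [-0.5, 0.3, -0.6]
grip_width: -0.0
```

Run:
```python
from h import *
w=manip.camera("wrist");s=manip.camera("side");t=manip.camera("top")
S=cv2.resize(s["frame"][140:240,260:385],None,fx=3.2,fy=3.2);T=cv2.resize(w["frame"][140:400,160:500],(400,320))
cv2.imwrite("pics/st3.png",np.hstack([S,T])[:,:,::-1])
for n in("vial_blue","pocket_right"):
  for p in(w,s,t):
    r=manip.pinpoint(p,n)
    if r: print(n,p["shot"],r[0]["confidence"],onz(p,r[0]["at"],.0535 if "pock" in n else .038).round(4))
o=manip.get_obs();print(o["position"],o["ft_force"],o["clock"])
```

```text
vial_blue 11 0.71 [ 0.682  -0.0265  0.038 ]
pocket_right 11 0.71 [ 0.6627 -0.0479  0.0535]
pocket_right 12 0.82 [ 0.6652 -0.0437  0.0535]
[5.16082636e-01 2.32662279e-04 3.03828160e-02] [0.42918247 0.34147593 0.46803864] 6.5
```

View pics/st3.png

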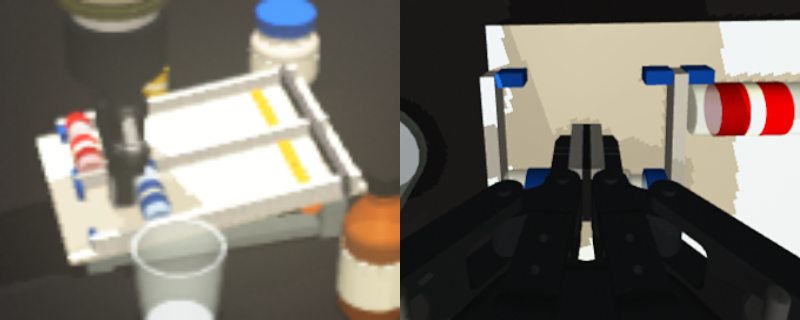

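The vial is rolling ahead of the fingertip, square to the lane and centred, and red hasn't moved. I'll keep pushing.

Call:
{"op": "jog_arm", "data": {
  "translation": [
    [4,-1.2,0.5],
    [9,-2.8,1.1],
    [15,-4.7,1.8],
    [22,-6.8,2.6],
    [29,-9,3.5],
    [36,-11.2,4.3],
    [43,-13.4,5.1],
    [50,-15.5,6],
    [57,-17.7,6.8],
    [64,-19.9,7.6],
    [71,-22,8.5],
    [76,-23.6,9.1]
  ],
  "turn": [0,0,0,0,0,0,0,0,0,0,0,0]
}}

```text
clock: 7.5
position: [0.593, -0.0237, 0.0396]
ee_rot: [0.152, 0.988, 0.001, 0.001]
ft_force: [-0.1, 0.5, 1.0]
grip_width: 0.001
```

Call:
{"op": "jog_arm", "data": {
  "translation": [
    [4,-1.2,0.5],
    [9,-2.8,1.1],
    [13,-4,1.6],
    [17,-5.3,2],
    [21,-6.5,2.5],
    [25,-7.8,3],
    [28,-8.7,3.4],
    [31,-9.6,3.7],
    [34,-10.6,4.1],
    [37,-11.5,4.4],
    [40,-12.4,4.8],
    [42,-13,5]
  ],
  "turn": [0,0,0,0,0,0,0,0,0,0,0,0]
}}

```text
clock: 8.5
position: [0.6354, -0.0368, 0.0447]
ee_rot: [0.152, 0.988, 0.001, 0.001]
ft_force: [1.5, -0.2, -0.2]
grip_width: -0.007
```

Run:
```python
from h import *
w=manip.camera("wrist");s=manip.camera("side");t=manip.camera("top")
S=cv2.resize(s["frame"][140:240,280:405],None,fx=3.2,fy=3.2);T=cv2.resize(w["frame"][140:400,160:500],(400,320))
cv2.imwrite("pics/st4.png",np.hstack([S,T])[:,:,::-1])
for n in("vial_blue","pocket_right"):
  for p in(w,s,t):
    r=manip.pinpoint(p,n)
    if r: print(n,p["shot"],r[0]["confidence"],onz(p,r[0]["at"],.0535).round(4))
o=manip.get_obs();print(o["position"],o["ft_force"],o["clock"])
```

```text
pocket_right 14 0.6 [ 0.6686 -0.0488  0.0535]
[ 0.63487289 -0.03661653  0.04462206] [-0.53284977  0.1843767  -0.70379206] 8.95
```

View pics/st4.png

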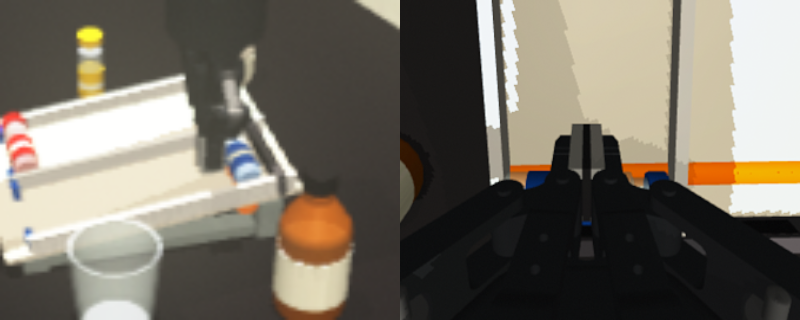

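The vial is at the ridge and the end stop is just ahead. I'll ease it over in small steps and watch the force.

Call:
{"op": "jog_arm", "data": {
  "translation": [
    [2,-0.6,0.2],
    [3,-0.9,0.4],
    [4,-1.2,0.5],
    [5,-1.6,0.6],
    [6,-1.9,0.7],
    [7,-2.2,0.8],
    [7,-2.2,0.8]
  ],
  "turn": [0,0,0,0,0,0,0]
}}

```text
clock: 9.53
position: [0.642, -0.0389, 0.0454]
ee_rot: [0.152, 0.988, 0.001, 0.001]
ft_force: [-0.5, 0.6, -1.8]
grip_width: 0.003
```

Call:
{"op": "jog_arm", "data": {
  "translation": [
    [1,-0.3,0.1],
    [2,-0.6,0.2],
    [2,-0.6,0.2]
  ],
  "turn": [0,0,0]
}}

```text
clock: 9.78
position: [0.6436, -0.0394, 0.0454]
ee_rot: [0.152, 0.988, 0.001, 0.0]
ft_force: [-2.6, 1.0, 1.2]
grip_width: 0.003
```

Run:
```python
from h import *
w=manip.camera("wrist");s=manip.camera("side")
S=cv2.resize(s["frame"][160:210,320:382],None,fx=6.4,fy=6.4);T=cv2.resize(w["frame"][200:360,220:420],(400,320))
cv2.imwrite("pics/st5.png",np.hstack([S,T])[:,:,::-1])
o=manip.get_obs();print(o["position"],o["ft_force"],o["clock"])
```

```text
[ 0.64361517 -0.03938581  0.04537424] [-3.52385784  0.38825352  0.98140875] 9.8833
```

View pics/st5.png

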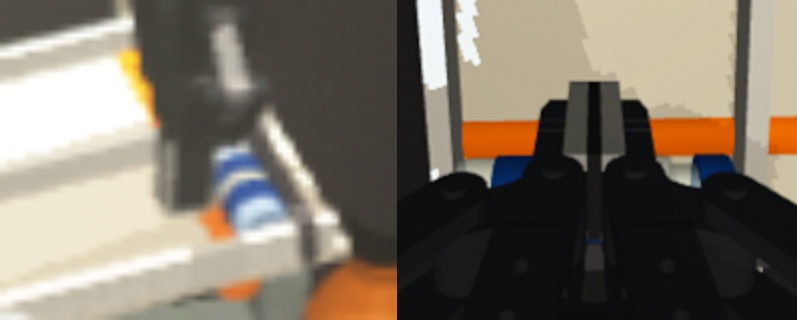

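Orange now shows downhill of the vial, and the force has reached 3.5 N, which means either the ridge climb or the stop. I'll go a little further to tell which.

Call:
{"op": "jog_arm", "data": {
  "translation": [
    [1,-0.3,0.1],
    [1.5,-0.5,0.2],
    [1.5,-0.5,0.2]
  ],
  "turn": [0,0,0]
}}

```text
clock: 10.13
position: [0.6437, -0.0394, 0.0452]
ee_rot: [0.152, 0.988, 0.001, -0.001]
ft_force: [-8.6, 2.1, 2.9]
grip_width: -0.005
```

Call:
{"op": "jog_arm", "data": {
  "translation": [
    [1,-0.3,0.1],
    [1.5,-0.5,0.2],
    [1.5,-0.5,0.2]
  ],
  "turn": [0,0,0]
}}

```text
clock: 10.38
position: [0.6437, -0.0393, 0.0449]
ee_rot: [0.152, 0.988, 0.001, -0.003]
ft_force: [-8.7, 2.0, 3.6]
grip_width: -0.002
```

At 8.7 N it no longer moves, far more than the ridge needs, so the vial is on the end stop. I'll back off slowly down the slope, then go up.

Call:
{"op": "jog_arm", "data": {
  "translation": [
    [-1,0.3,0],
    [-3,0.9,0],
    [-5,1.6,0],
    [-9,2.8,0],
    [-14,4.4,-0.5],
    [-20,6.2,-1],
    [-25,7.8,-1],
    [-25,7.8,15],
    [-25,7.8,45],
    [-25,7.8,80],
    [-25,7.8,120],
    [-25,7.8,150]
  ],
  "turn": [0,0,0,0,0,0,0,0,0,0,0,0]
}}

```text
clock: 11.38
position: [0.6187, -0.0316, 0.198]
ee_rot: [0.152, 0.988, 0.002, -0.002]
ft_force: [0.6, -0.0, -0.2]
grip_width: -0.001
```

Call:
{"op": "jog_arm", "data": {
  "translation": [
    [-35,15,10],
    [-75,30,20],
    [-115,45,30],
    [-140,60,40],
    [-150,70,50],
    [-150,70,50]
  ],
  "turn": [0,0,0,0,0,0]
}}

```text
clock: 11.88
position: [0.4671, 0.0411, 0.25]
ee_rot: [0.15, 0.989, 0.004, -0.001]
ft_force: [0.5, 1.4, -0.8]
grip_width: 0.001
```

Run:
```python
from h import *
w=manip.camera("wrist");s=manip.camera("side");t=manip.camera("top")
S=cv2.resize(s["frame"][150:220,270:382],(400,250));T=cv2.resize(t["frame"][130:205,250:370],(400,250))
cv2.imwrite("pics/st6.png",np.hstack([S,T])[:,:,::-1])
for n in("vial_blue","pocket_right","vial_red"):
  for p in(w,s,t):
    r=manip.pinpoint(p,n)
    if r: print(n,p["shot"],r[0]["confidence"],onz(p,r[0]["at"],.033 if "red" in n else .0535).round(4))
o=manip.get_obs();print(o["position"],o["ft_force"],o["clock"])
```

```text
vial_blue 19 0.75 [ 0.6621 -0.047   0.0535]
vial_blue 20 0.54 [ 0.6593 -0.0442  0.0535]
pocket_right 18 0.63 [0.5167 0.0852 0.0535]
pocket_right 19 0.75 [ 0.658  -0.0557  0.0535]
pocket_right 20 0.82 [ 0.6675 -0.0472  0.0535]
vial_red 18 0.8 [0.5218 0.0927 0.033 ]
vial_red 19 0.55 [0.5273 0.074  0.033 ]
[0.46877833 0.0381834  0.24776641] [-0.09378298  0.35788369 -0.11645514] 12.4833
```

View pics/st6.png

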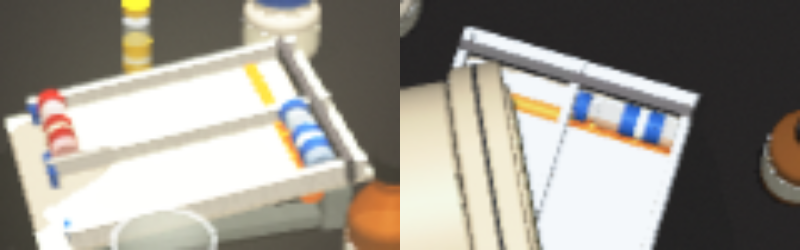

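Both views show the blue vial lying square in the pocket, uphill of the orange ridge. Red is at its foot and the arm is clear, so I'm handing in.

```bash
python3 -c "
from workcell import manip
print(manip.hand_in())"
```

```text
the job is handed in; nothing more can be done
None
```

I pushed the blue-capped vial up the right lane with the shut fingertips and over the orange ridge, and it stayed in the pocket after I backed off. It was only pushed, never gripped. I then moved the arm clear and handed in at about 12.5 s on the clock; the hand-in reports no verdict.

**Pocket:** the push came to a hard stop at about 9 N, far more than the ridge needs, so the vial had reached the end stop. The last side and top pictures, taken just over a second after backing off, show it lying square, uphill of the ridge and with the ridge visible below it.

**Red vial and bench items:** the red-capped vial was still at the foot of its lane, the side and wrist pictures showed no sign of contact with anything else, and the force on the tool was close to zero.

**Checks that disagreed:** the detector's positions scattered by up to about a centimetre:

| Point | Side camera (x, y) | Top camera (x, y) |
|---|---|---|
| Blue vial | (0.662, -0.047) | (0.659, -0.044) |
| Right pocket | (0.658, -0.056) | (0.668, -0.047) |

- **5 mm limit:** the detector can't confirm it. I relied on the pictures and the stop contact for that.
- **Red vial:** two readings differed by 19 mm in y, and a wrist-camera reading put the right pocket near the left foot. I took these as detector error, since red looked unmoved in the pictures.

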